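# Sort the wooden toy parts onto their painted outlines

## Task

Sort the loose wooden toy parts into the three trays: lay the two large wheels, the two small wheels and the axle bar flat in the tray whose painted dark shapes match them, each part covering one shape of its own kind and size, one part to a shape. Leave the little glass jar standing where it is.

Things in the scene. Friction and masses are not known exactly. Their poses are not given: they have to be found in the camera images.
- large_wheel_a: Bare beech toy wheel with a small dark centre hole, 58 mm diameter, 24 mm thick, lying flat on the bench, about 45 g. Origin: its centre; z is the wheel's axis.
- large_wheel_b: Bare beech toy wheel with a small dark centre hole, 58 mm diameter, 24 mm thick, lying flat on the bench, about 45 g. Origin: its centre; z is the wheel's axis. Same as large_wheel_a.
- small_wheel_a: Bare beech toy wheel with a small dark centre hole, 36 mm diameter, 24 mm thick, lying flat on the bench, about 20 g. Origin: its centre; z is the wheel's axis.
- small_wheel_b: Bare beech toy wheel with a small dark centre hole, 36 mm diameter, 24 mm thick, lying flat on the bench, about 20 g. Origin: its centre; z is the wheel's axis. Same as small_wheel_a.
- axle_bar: Bare beech bar with two small dark holes, 110 mm long (its x), 22 mm wide (y), 24 mm high (z), lying on the bench, about 40 g. Origin: its centre.
- large_wheel_tray: Plywood sorting tray, fixed to the bench, 110 (its x) by 170 (its y) and 12 mm high over all; floor 4 mm thick, so a lip of 8 mm stands 4 mm thick all round. All three trays have the same size; only the dark shapes painted on their floors differ. Origin: centre of the underside, z up. This one shows two dark discs of 58 mm, centred at y = +40 and y = -40 mm (x = 0).
- small_wheel_tray: Plywood sorting tray, fixed to the bench, 110 (its x) by 170 (its y) and 12 mm high over all; floor 4 mm thick, so a lip of 8 mm stands 4 mm thick all round. All three trays have the same size; only the dark shapes painted on their floors differ. Origin: centre of the underside, z up. This one shows two dark discs of 36 mm, centred at y = +40 and y = -40 mm (x = 0).
- axle_tray: Plywood sorting tray, fixed to the bench, 110 (its x) by 170 (its y) and 12 mm high over all; floor 4 mm thick, so a lip of 8 mm stands 4 mm thick all round. All three trays have the same size; only the dark shapes painted on their floors differ. Origin: centre of the underside, z up. This one shows one dark bar, 110 by 22 mm, centred at the origin, its length along the tray's y.
- nail_jar: Bystander: small closed glass jar with a metal lid, 64 mm diameter, 70 mm high, 350 g, standing among the toy parts. Origin: centre of its underside.
Not all that is in view belongs to the job. Leave any blue or yellow look-alike of the small_wheel_b alone.

How it is judged:
By the outcome, as a careful person would: the job done as asked, in the order asked, and still so for the second after the job is handed in, with the robot touching nothing.
It also fails if it takes over 99 s, if anything falls off the work surface, if the arm or the gripper's body presses on something with over 40 N, if the wrist force passes 120 N, or if a joint passes its speed limit or range.

## Robot

A 6-joint arm with a two-finger parallel gripper is mounted at the origin on the work surface. World frame = base frame: x ahead of the robot, y to its left, z up, the work surface at z = 0. Lengths are in m, angles in degrees, forces in N, time in s.
With the tool pointing down it reaches from about 0.375 to 0.9 m from the base axis. Payload 3.1 kg.
Tool frame: the origin (TCP) lies midway between the tips of the shut fingers; the grasp point (between the pads) lies 19 mm behind it; z points along the fingers, y is the line along which they close (so a half turn about z gives the same grasp; the last joint's range is limited). The gripper opens to 87 mm and grips with 3 to 60 N. Pads are 19 mm wide; open, the fingers measure 117 mm over their backs; the gripper's body (75 mm by 190 mm) begins 51 mm behind the grasp point.
Start: joints at [53.715, 30.224, 82.088, -0, 67.689, -10.227], TCP at [0.275, 0.561, 0.223] pointing down, gripper open.
Joint ranges: [-176.69, 176.69], [-43.24, 126.21], [12.49, 139.97], [-82, 262], [0, 151.66], [-163.58, 163.58]. Speed limits (degrees/s): [159.86, 159.86, 180, 180, 180, 180].

## Interface

Orientations are given as a 3x3 rotation matrix whose columns are the frame's x, y, z axes.
In Python, from rig import bot, capture gives the robot as it stands.
- The arm moves only by the tool nudge_tcp, called after ">>>" as name([rows], argument=value, ...), one row to a line, values as JSON. Schema: {"type":"object","properties":{"plan":{"type":"array","items":{"type":"object","properties":{"trans":{"type":"array","items":{"type":"number"},"minItems":3,"maxItems":3},"r":{"type":"array","items":{"type":"number"},"minItems":3,"maxItems":3},"finger_gap":{"type":"number"}},"additionalProperties":false,"required":["finger_gap"]},"minItems":1,"maxItems":20},"only":{"type":"string"},"quiet":{"type":"boolean"},"lines":{"type":"string"}},"required":["plan"],"additionalProperties":false}. plan is a list of rows, 1 to 20 of them, each an object with the fields trans (a list: dx, dy, dz in shares of 0.6 m (1.0 is 0.6 m)), r (a list: a rotation vector rx, ry, rz in normalised numbers (1 is 90 degrees)), finger_gap (the opening from 0.0 (shut) to 1.0 (fully open)); a field left out counts as zero (the opening has to be given); each row is the pose to reach, as a shift and turn from the pose commanded when the call began, along the tool's axes at that moment; what a row does not reach only later rows make up. A row lasts 1/10 s, in which the tool goes at most 0.05 m and 8.59 degrees, less where a joint would pass 70% of its speed; a pose out of reach is approached as far as the arm can. The fingers move at their own pace and stop on an object; the grip force is fixed at half the most. Time passes only in rows, so rows that do not move let the fingers close. The tool returns the time, the measured TCP pose, the force, the opening and the grip force at its end. only (a regular expression) keeps the lines of the reply that match it, lines (a string "A,B") keeps lines A to B, and quiet returns only ok. A shift or turn number past 1, either way, is cut back to 1. Input that does not fit is refused with a message, and nothing moves.
- bot.read_state(): the state, without advancing time (a new reading comes with each control period).
- capture(name): name is "scene" or "top" or "wrist"; returns a dict with "color" (480x640x3 uint8, red, green, blue), "K" (3x3 intrinsics, pixels), "D" ([k1, k2, p1, p2, k3] as OpenCV has them; the pictures are not rectified), "view" (4x4, takes a point from world to camera coordinates); the wrist camera has in their place "mount" (4x4, takes a point from camera to tool coordinates, whose origin is the TCP and whose axes are the flange's). Camera axes: x right, y up, looking along -z (the intrinsics and any distortion apply to the point x, -y, -z); pixel columns grow to the right and rows downward; lengths in m; the calibration is good to about 2 mm. A picture is of the moment at which its call begins: read the wrist's pose just before it. There is no depth.
- bot.hand_in(): hands the job in; it is judged then, once.
The state is a dict: "time_s": time; "joint_positions": joint angles; "qvel": joint speeds; "tau": joint torques, N m; "position": TCP position; "tcp_rot": TCP orientation; "force": force on the tool from outside, world axes, zero at the start; "moment": the same for the moment, N m; "opening": opening from 0.0 (shut) to 1.0 (fully open); "grasp_force": force on a finger pad.
Only numpy, scipy, OpenCV 4.12 (cv2) and the standard library are available. Lean on these libraries where they do the work, as an engineer would, in place of code of your own. Each camera call takes 0.05 s, during which the arm holds its last target. There are 200 camera calls.

## Working session

There is one attempt and no reset: what is moved stays moved. The work goes in short steps, Python scripts to look and compute and a tool call to move; the robot and the scene stay as the last step left them, time stands still between calls to the robot, and variables do not carry over. Pictures are saved under pics/ and viewed, at most 14 in all, crops included, and the job is handed in when it is done.

```bash
ls; mkdir -p pics
```

Run:
```python
from rig import bot,capture
import cv2
for n in("top","scene"):
    c=capture(n); cv2.imwrite(f"pics/{n}0.png",c["color"][:,:,::-1]); print(n,c["K"],c["D"],c["view"])
s=bot.read_state();print(s["time_s"],s["position"],s["tcp_rot"],s["opening"])
```

```text
pics
top [[469.43062344   0.         317.87727541]
 [  0.         469.43062344 236.39294472]
 [  0.           0.           1.        ]] [-0.07090461  0.          0.          0.          0.        ] [[ 0.02423436 -0.99966957 -0.00857014 -0.00392696]
 [ 0.98276766  0.02225147  0.18350094 -0.50747358]
 [-0.1832496  -0.01286949  0.98298218 -0.98455898]
 [ 0.          0.          0.          1.        ]]
scene [[524.56701949   0.         315.40495781]
 [  0.         524.56701949 239.21230786]
 [  0.           0.           1.        ]] [-0.06666577  0.          0.          0.          0.        ] [[-0.1795593   0.98373427  0.00503526  0.09128917]
 [-0.843403   -0.15657559  0.51396057  0.42134512]
 [ 0.50638902  0.08803964  0.85779903 -1.15943621]
 [ 0.          0.          0.          1.        ]]
0.1 [0.274117   0.56093424 0.22167014] [[-8.98361354e-01  4.39255609e-01 -1.17842800e-03]
 [ 4.39257045e-01  8.98360002e-01 -1.59848787e-03]
 [ 3.56507814e-04 -1.95365253e-03 -9.99998028e-01]] 0.9987159502595617
```

View pics/top0.png

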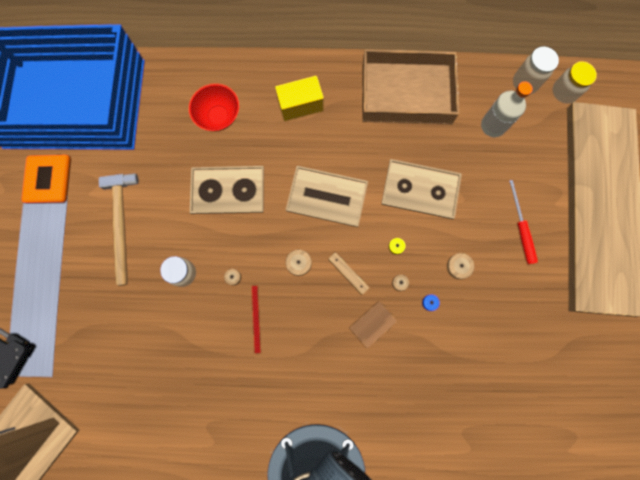

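View pics/scene0.png

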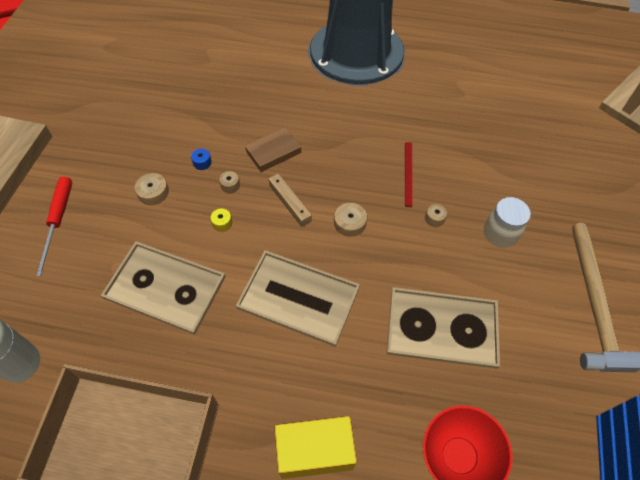

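The top view shows:
- **Large wheels:** (298,262) and (461,266).
- **Small wheels:** (232,277) and (401,283). The look-alikes to avoid are yellow at (397,246) and blue at (431,302).
- **Axle bar:** (349,273). The red stick (256,320) and brown block (373,324) are not it.
- **Trays:** large (227,190), axle (327,195), small (422,189).
- **Jar:** (176,270).

The scene view agrees. Next I measure positions in both views.

Create h.py:
```python
import numpy as np, cv2
from rig import bot,capture
def ray(c,uv,z,V=None):
    V=c["view"] if V is None else V
    p=cv2.undistortPoints(np.array(uv,float).reshape(-1,1,2),c["K"],np.array(c["D"])).reshape(-1,2)
    d=np.c_[p[:,0],-p[:,1],-np.ones(len(p))]@V[:3,:3]
    o=-V[:3,:3].T@V[:3,3]
    return o+d*((z-o[2])/d[:,2])[:,None]
def blobs(mask,c,z,V=None,amin=20):
    out=[]
    for k in cv2.findContours(mask.astype(np.uint8),cv2.RETR_EXTERNAL,cv2.CHAIN_APPROX_NONE)[0]:
        if cv2.contourArea(k)<amin: continue
        w=ray(c,k.reshape(-1,2),z,V)[:,:2]
        r=cv2.minAreaRect((w*1000).astype(np.float32))
        out.append((k.reshape(-1,2).mean(0).round(),np.round(r[0],1),np.round(r[1],1),round(r[2],1)))
    return out
def wristview(s,c):
    T=np.eye(4);T[:3,:3]=s["tcp_rot"];T[:3,3]=s["position"]
    return np.linalg.inv(T@c["mount"])
```

Run:
```python
from h import *
for n,box in(("top",(150,220,480,320)),("scene",(120,130,460,250))):
    c=capture(n);h=cv2.cvtColor(c["color"],cv2.COLOR_RGB2HSV).astype(int)
    roi=np.zeros((480,640),bool);roi[box[1]:box[3],box[0]:box[2]]=1
    m=(h[...,2]>150)&(h[...,1]<150)&roi
    print(n,"parts");[print(*b) for b in blobs(m,c,.024)]
    roi[:]=0
    if n=="top":roi[155:230,180:470]=1
    else: roi[235:370,95:505]=1
    m=(h[...,2]<60)&roi
    print("dark");[print(*b) for b in blobs(m,c,.004)]
    print([h[y,x] for x,y in ([(300,255),(400,278),(330,240),(345,268)] if n=="top" else [(150,180),(280,190)])])
cv2.imwrite("pics/crop1.png",cv2.resize(capture("top")["color"][220:320,160:480,::-1],(800,250),interpolation=cv2.INTER_CUBIC))
w=capture("wrist");print(w["mount"],w["K"])
```

```text
top parts
[379. 313.] [ 352.1 -125.7] [41.2 80.8] 1.2
[433. 302.] [ 371.2 -247.1] [44.7 36.2] 10.8
[401. 282.] [ 413.4 -178.9] [39.8 37.7] 1.2
[230. 277.] [417.9 201.3] [38.5 43.4] 47.1
[179. 271.] [426.3 327.9] [77.2 76.9] 67.9
[349. 273.] [431.2 -61.5] [120.3  34.6] 44.7
[462. 265.] [ 454.2 -314.1] [63.3 59.5] 36.7
[299. 262.] [453.6  49.8] [62.3 64.7] 28.0
[345. 222.] [541.5 -51.2] [18.5 70.1] 1.3
dark
[array([ 18,  91, 214]), array([ 18,  90, 201]), array([ 14, 157, 177]), array([ 16, 105, 208])]
scene parts
[139. 246.] [ 578.9 -286.6] [15.5 65.2] 10.6
[274. 238.] [523.4 -59.5] [ 12.6 179.2] 4.1
[309. 235.] [507.6 -12.4] [ 10.9 127.8] 0.6
[394. 232.] [476.1 128.9] [92.9  7. ] 88.1
[156. 235.] [ 557.5 -262. ] [153.7  18.4] 77.6
[322. 217.] [467.7   4. ] [37.  10.4] 88.3
[437. 212.] [420.8 198.2] [31.6 32.5] 57.1
[265. 207.] [466.6 -97.7] [85.2  8.5] 89.2
[318. 206.] [446.2 -16.8] [191.6  71.6] 75.1
[150. 185.] [ 456.3 -312.2] [53.6 56.3] 10.3
[228. 178.] [ 415.7 -176.6] [33.3 31.2] 52.3
dark
[468. 331.] [622.5 264.6] [51.7 54.5] 10.0
[417. 324.] [625.6 185. ] [54.1 52.3] 5.7
[185. 294.] [ 643.5 -189.9] [30.3 31.5] 10.7
[299. 297.] [613.5  -9.4] [106.9  18.6] 78.4
[143. 278.] [ 628.5 -268.2] [31.5 31. ] 57.9
[array([ 20,  79, 177]), array([ 18,  96, 183])]
[[-9.08465686e-04  9.69890437e-01  2.43539967e-01  6.56553049e-02]
 [ 9.99999130e-01  6.48117585e-04  1.14914136e-03  8.22459819e-04]
 [ 9.56698676e-04  2.43540799e-01 -9.69890181e-01 -1.61966678e-01]
 [ 0.00000000e+00  0.00000000e+00  0.00000000e+00  1.00000000e+00]] [[388.5632084    0.         318.80943072]
 [  0.         388.5632084  240.90931031]
 [  0.           0.           1.        ]]
```

View pics/crop1.png

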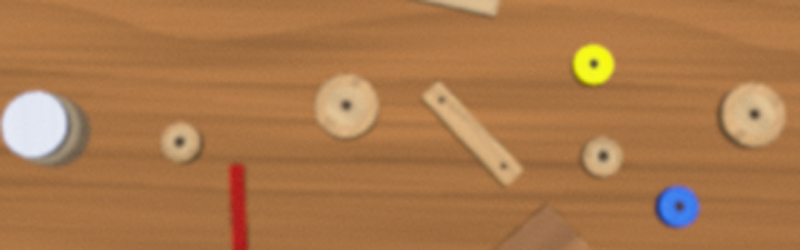

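The crop confirms the choice: bare beech large wheels at its (346,105) and (754,114), small wheels at (180,142) and (602,156), and the bar at (472,133). Yellow (594,64) and blue (678,206) stay put. I'll tighten the measurement before moving.

Run:
```python
from h import *
for n,box in(("top",(205,235,480,300)),("scene",(120,165,460,240))):
    c=capture(n);h=cv2.cvtColor(c["color"],cv2.COLOR_RGB2HSV).astype(int)
    roi=np.zeros((480,640),bool);roi[box[1]:box[3],box[0]:box[2]]=1
    m=(h[...,2]>(165 if n=="top" else 140))&(h[...,1]<125)&roi
    print(n,"parts");[print(*b) for b in blobs(m,c,.024)]
    roi[:]=0
    if n=="top":roi[165:220,192:460]=1
    else: roi[235:370,95:505]=1
    m=(h[...,2]<95)&roi
    print("dark");[print(*b) for b in blobs(m,c,.004)]
```

```text
top parts
[401. 282.] [ 412.4 -177.9] [31.  33.3] 89.8
[232. 276.] [417.9 198. ] [30.5 32.7] 47.3
[461. 265.] [ 453.5 -312. ] [55.9 53.9] 44.7
[349. 273.] [431.7 -61.8] [108.   23.2] 44.3
[298. 262.] [452.9  50.1] [53.8 55.8] 1.4
dark
[327. 196.] [611.4  -9.3] [103.5  16.6] 78.5
[438. 192.] [ 626.2 -269.7] [26.7 28.5] 1.4
[404. 186.] [ 641.2 -190.2] [26.8 28.6] 1.4
[210. 190.] [619.9 264.8] [49.8 51.2] 28.9
[244. 190.] [623.1 184.8] [50.5 50.2] 28.4
scene parts
[437. 212.] [420.2 197.8] [32.8 34.4] 56.3
[350. 216.] [456.2  51.5] [54.6 56.5] 60.1
[290. 197.] [434.7 -60.7] [110.1  21.5] 44.2
[150. 185.] [ 456.3 -312.4] [53.7 56.7] 10.3
[228. 178.] [ 416.  -177.1] [31.7 32.9] 10.4
dark
[468. 331.] [622.3 264.9] [55. 56.] 9.9
[417. 324.] [625.6 185. ] [53.8 55.9] 10.1
[185. 295.] [ 643.5 -190.5] [33.9 32.5] 16.9
[299. 297.] [613.3  -9.1] [109.   20.6] 78.4
[143. 278.] [ 628.7 -268.2] [31.4 34.1] 10.7
```

Create go.py:
```python
import sys
from h import *
def d(x,y,z,yaw):  # shift in tool axes, rz degrees, from measured pose
    s=bot.read_state();R=np.array(s["tcp_rot"]);p=np.array(s["position"])
    cur=np.degrees(np.arctan2(R[1,0],R[0,0]))
    a=np.radians(yaw);Rt=np.array([[np.cos(a),np.sin(a),0],[np.sin(a),-np.cos(a),0],[0,0,-1]])
    rv=cv2.Rodrigues(R.T@Rt)[0].ravel()
    print(round(s["time_s"],1),p.round(4),"yaw",cur.round(1),"d",(R.T@(np.array([x,y,z])-p)).round(4),"rv",np.degrees(rv).round(1),"j6",round(s["joint_positions"][5],1),"open",round(s["opening"],3),"grip",round(s["grasp_force"],1))
d(*map(float,sys.argv[1:5]))
```

```bash
python3 go.py .4546 .0508 .09 92.3
```

```text
0.4 [0.2745 0.5614 0.2224] yaw 153.9 d [-0.3861 -0.3795  0.1325] rv [-0.   0.  61.6] j6 -10.2 open 1.001 grip 0.0
```

The manual's scale: shifts go in shares of 0.6 m and turns go in shares of 90 degrees. Converting my numbers, -0.386 m / 0.6 = -0.6433, -0.379 m / 0.6 = -0.6317, 61.6 degrees / 90 = 0.6844.

>>> nudge_tcp([
  {"trans":[-0.3167, -0.3167, 0.05], "r":[0, 0, 0.3333], "finger_gap":1},
  {"trans":[-0.6433, -0.6317, 0.2167], "r":[0, 0, 0.6844], "finger_gap":1},
  {"trans":[-0.6433, -0.6317, 0.2167], "r":[0, 0, 0.6844], "finger_gap":1},
  {"trans":[-0.6433, -0.6317, 0.2167], "r":[0, 0, 0.6844], "finger_gap":1},
  {"trans":[-0.6433, -0.6317, 0.2167], "r":[0, 0, 0.6844], "finger_gap":1},
  {"trans":[-0.6433, -0.6317, 0.2167], "r":[0, 0, 0.6844], "finger_gap":1},
  {"trans":[-0.6433, -0.6317, 0.2167], "r":[0, 0, 0.6844], "finger_gap":1},
  {"trans":[-0.6433, -0.6317, 0.2167], "r":[0, 0, 0.6844], "finger_gap":1},
  {"trans":[-0.6433, -0.6317, 0.2167], "r":[0, 0, 0.6844], "finger_gap":1},
  {"trans":[-0.6433, -0.6317, 0.2167], "r":[0, 0, 0.6844], "finger_gap":1},
  {"trans":[-0.6433, -0.6317, 0.2167], "r":[0, 0, 0.6844], "finger_gap":1},
  {"trans":[-0.6433, -0.6317, 0.2167], "r":[0, 0, 0.6844], "finger_gap":1},
  {"trans":[-0.6433, -0.6317, 0.2167], "r":[0, 0, 0.6844], "finger_gap":1},
  {"trans":[-0.6433, -0.6317, 0.2167], "r":[0, 0, 0.6844], "finger_gap":1},
  {"trans":[-0.6433, -0.6317, 0.2167], "r":[0, 0, 0.6844], "finger_gap":1},
  {"trans":[-0.6433, -0.6317, 0.2167], "r":[0, 0, 0.6844], "finger_gap":1},
])

```text
time_s: 2.0
position: [0.4542, 0.0529, 0.093]
tcp_rot: [[-0.044, 0.999, 0.0], [0.999, 0.044, 0.0], [0.0, 0.0, -1.0]]
force: [-1.0, -0.5, 0.2]
opening: 0.998
grasp_force: 0.0
```

```bash
python3 go.py .4546 .0508 .005 92.3
```

Run:
```python
from h import *
s=bot.read_state();c=capture("wrist");cv2.imwrite("pics/w1.png",c["color"][:,:,::-1])
h=cv2.cvtColor(c["color"],cv2.COLOR_RGB2HSV).astype(int)
m=(h[...,2]>140)&(h[...,1]<125)
[print(*b) for b in blobs(m,c,.024,wristview(s,c),400)]
```

```text
2.0 [0.4542 0.0529 0.093 ] yaw 92.5 d [-0.0022  0.0003  0.088 ] rv [ 0.  -0.   0.2] j6 -9.9 open 0.998 grip 0.0
[321. 323.] [456.9   6.2] [294.3  11.7] 2.5
[316. 260.] [453.5  51.8] [56.4 57.4] 2.5
[548. 254.] [610.1  48. ] [61.  97.5] 78.5
[579.  64.] [601.1 171.7] [80.5 72.8] 6.5
[262.  10.] [418.  188.2] [33.9 14. ] 1.7
```

View pics/w1.png

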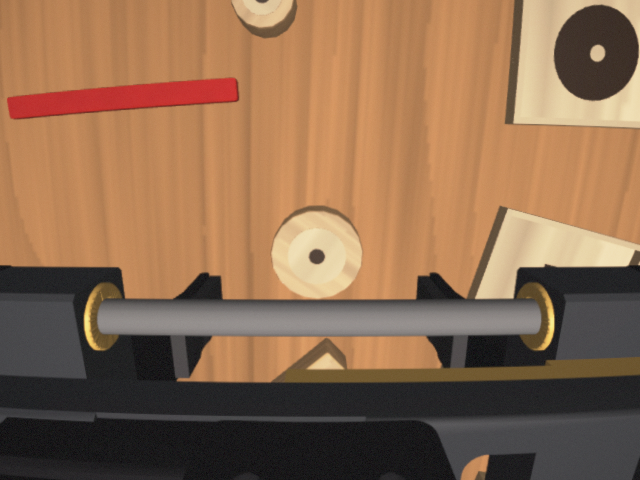

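The wrist view shows the wheel at (316,254) centred between the fingers, at (.4535, .0518), which agrees with the other cameras. I'll descend, grip and lift.

Scaled: 0.087 m / 0.6 = 0.145, 0.08 m / 0.6 = 0.1333.

>>> nudge_tcp([
  {"trans":[-0.0017, 0, 0.075], "finger_gap":1},
  {"trans":[-0.0017, 0, 0.1333], "finger_gap":1},
  {"trans":[-0.0017, 0, 0.145], "finger_gap":1},
  {"trans":[-0.0017, 0, 0.145], "finger_gap":1},
  {"trans":[-0.0017, 0, 0.145], "finger_gap":0.5},
  {"trans":[-0.0017, 0, 0.145], "finger_gap":0.5},
  {"trans":[-0.0017, 0, 0.145], "finger_gap":0.5},
  {"trans":[-0.0017, 0, 0.145], "finger_gap":0.5},
  {"trans":[-0.0017, 0, 0.145], "finger_gap":0.5},
  {"trans":[-0.0017, 0, 0.0833], "finger_gap":0.5},
  {"trans":[-0.0017, 0, 0], "finger_gap":0.5},
  {"trans":[-0.0017, 0, 0], "finger_gap":0.5},
])

```text
time_s: 3.25
position: [0.4583, 0.0501, 0.0971]
tcp_rot: [[-0.041, 0.999, 0.011], [0.999, 0.041, -0.001], [-0.002, 0.011, -1.0]]
force: [0.5, -0.1, -0.5]
opening: 0.659
grasp_force: 30.0
```

```bash
python3 go.py .6244 .1849 .06 92.3
```

```text
3.2 [0.4583 0.0501 0.0971] yaw 92.4 d [0.128  0.171  0.0387] rv [0.6 0.1 0.1] j6 -10.1 open 0.659 grip 30.0
```

Scaled: 0.176 m / 0.6 = 0.2933, 0.06 m / 0.6 = 0.1.

>>> nudge_tcp([
  {"trans":[0.1, 0.1467, 0], "finger_gap":0.5},
  {"trans":[0.2083, 0.2933, 0], "finger_gap":0.5},
  {"trans":[0.2083, 0.2933, 0], "finger_gap":0.5},
  {"trans":[0.2083, 0.2933, 0], "finger_gap":0.5},
  {"trans":[0.2083, 0.2933, 0], "finger_gap":0.5},
  {"trans":[0.2083, 0.2933, 0.05], "finger_gap":0.5},
  {"trans":[0.2083, 0.2933, 0.0833], "finger_gap":0.5},
  {"trans":[0.2083, 0.2933, 0.0833], "finger_gap":0.5},
  {"trans":[0.2083, 0.2933, 0.0833], "finger_gap":0.5},
  {"trans":[0.2083, 0.2933, 0.0833], "finger_gap":0.5},
])

```text
time_s: 4.25
position: [0.6263, 0.1824, 0.0435]
tcp_rot: [[-0.041, 0.999, 0.002], [0.999, 0.041, 0.0], [0.0, 0.002, -1.0]]
force: [0.2, 0.7, -0.2]
opening: 0.661
grasp_force: 30.0
```

```bash
python3 go.py .6244 .1849 .009 92.3
```

```text
4.2 [0.6263 0.1824 0.0435] yaw 92.3 d [ 0.0025 -0.0019  0.0345] rv [ 0.1 -0.   0. ] j6 4.1 open 0.661 grip 30.0
```

Scaled: 0.034 m / 0.6 = 0.0567, 0.01 m / 0.6 = 0.0167.

>>> nudge_tcp([
  {"trans":[0.0033, -0.0033, 0.0167], "finger_gap":0.5},
  {"trans":[0.0033, -0.0033, 0.0417], "finger_gap":0.5},
  {"trans":[0.0033, -0.0033, 0.0567], "finger_gap":0.5},
  {"trans":[0.0033, -0.0033, 0.0567], "finger_gap":0.5},
  {"trans":[0.0033, -0.0033, 0.0567], "finger_gap":0.5},
])

```text
time_s: 4.75
position: [0.6229, 0.1844, 0.008]
tcp_rot: [[-0.041, 0.999, -0.001], [0.999, 0.041, -0.0], [-0.0, -0.001, -1.0]]
force: [0.1, -0.8, 0.3]
opening: 0.66
grasp_force: 30.0
```

```bash
python3 go.py .6244 .1849 .0095 92.3
```

```text
4.8 [0.6229 0.1844 0.008 ] yaw 92.3 d [ 0.0004  0.0015 -0.0016] rv [-0.1  0.   0. ] j6 4.3 open 0.66 grip 30.0
```

Scaled: -0.09 m / 0.6 = -0.15, -0.08 m / 0.6 = -0.1333.

>>> nudge_tcp([
  {"trans":[0, 0.0017, 0], "finger_gap":0.5},
  {"trans":[0, 0.0017, 0], "finger_gap":0.73},
  {"trans":[0, 0.0017, 0], "finger_gap":0.73},
  {"trans":[0, 0.0017, 0], "finger_gap":0.73},
  {"trans":[0, 0.0017, -0.0667], "finger_gap":0.73},
  {"trans":[0, 0.0017, -0.1333], "finger_gap":0.73},
  {"trans":[0, 0.0017, -0.15], "finger_gap":1},
  {"trans":[0, 0.0017, -0.15], "finger_gap":1},
  {"trans":[0, 0.0017, -0.15], "finger_gap":1},
])

```text
time_s: 5.65
position: [0.6236, 0.1843, 0.0977]
tcp_rot: [[-0.041, 0.999, -0.002], [0.999, 0.041, -0.0], [-0.0, -0.002, -1.0]]
force: [-0.8, 0.1, 0.6]
opening: 0.918
grasp_force: 0.0
```

```bash
python3 go.py .455 -.3122 .09 92.3
```

Run:
```python
from h import *
for n in("top","scene"):
    c=capture(n);h=cv2.cvtColor(c["color"],cv2.COLOR_RGB2HSV).astype(int)
    cv2.imwrite(f"pics/{n}1.png",c["color"][:,:,::-1])
```

```text
5.7 [0.6236 0.1843 0.0977] yaw 92.3 d [-0.4892 -0.1887  0.0081] rv [-0.1  0.   0. ] j6 4.3 open 0.918 grip 0.0
```

View pics/scene1.png

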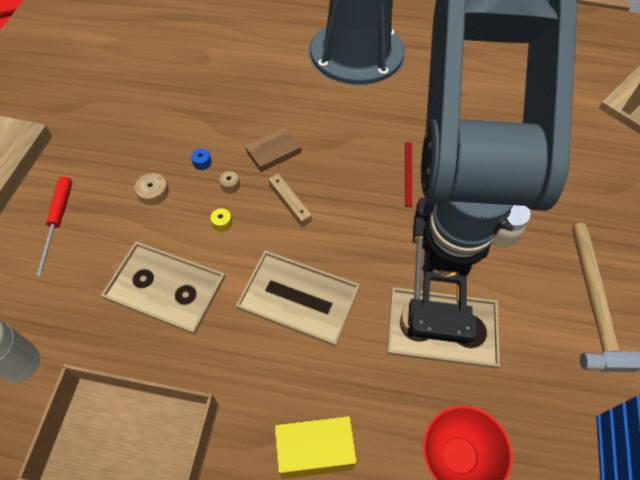

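The scene shows the wheel lying in the tray near (410,315), partly hidden by the gripper. Next is the other large wheel.

Scaled: -0.489 m / 0.6 = -0.815, -0.189 m / 0.6 = -0.315.

>>> nudge_tcp([
  {"trans":[-0.4, -0.1583, 0], "finger_gap":1},
  {"trans":[-0.815, -0.315, 0.0083], "finger_gap":1},
  {"trans":[-0.815, -0.315, 0.0083], "finger_gap":1},
  {"trans":[-0.815, -0.315, 0.0083], "finger_gap":1},
  {"trans":[-0.815, -0.315, 0.0083], "finger_gap":1},
  {"trans":[-0.815, -0.315, 0.0083], "finger_gap":1},
  {"trans":[-0.815, -0.315, 0.0083], "finger_gap":1},
  {"trans":[-0.815, -0.315, 0.0083], "finger_gap":1},
  {"trans":[-0.815, -0.315, 0.0083], "finger_gap":1},
  {"trans":[-0.815, -0.315, 0.0083], "finger_gap":1},
  {"trans":[-0.815, -0.315, 0.0083], "finger_gap":1},
  {"trans":[-0.815, -0.315, 0.0083], "finger_gap":1},
  {"trans":[-0.815, -0.315, 0.0083], "finger_gap":1},
  {"trans":[-0.815, -0.315, 0.0083], "finger_gap":1},
  {"trans":[-0.815, -0.315, 0.0083], "finger_gap":1},
  {"trans":[-0.815, -0.315, 0.0083], "finger_gap":1},
])

```text
time_s: 7.35
position: [0.456, -0.3104, 0.0935]
tcp_rot: [[-0.043, 0.999, -0.0], [0.999, 0.043, 0.001], [0.001, -0.0, -1.0]]
force: [0.6, -0.0, 0.5]
opening: 0.999
grasp_force: 0.0
```

```bash
python3 go.py .455 -.3122 .006 92.3
```

Run:
```python
from h import *
s=bot.read_state();c=capture("wrist")
h=cv2.cvtColor(c["color"],cv2.COLOR_RGB2HSV).astype(int)
m=(h[...,2]>140)&(h[...,1]<125)
[print(*b) for b in blobs(m,c,.024,wristview(s,c),400)]
c=capture("top");cv2.imwrite("pics/t2.png",c["color"][150:310,160:480,::-1])
h=cv2.cvtColor(c["color"],cv2.COLOR_RGB2HSV).astype(int);m=(h[...,2]<95);m[:165]=0;m[220:]=0;m[:,:192]=0;m[:,270:]=0
[print(*b) for b in blobs(m,c,.028,None,4)]
```

```text
7.3 [ 0.456  -0.3104  0.0935] yaw 92.5 d [-0.0018 -0.001   0.0875] rv [-0.  -0.   0.2] j6 -48.3 open 0.999 grip 0.0
[318. 323.] [ 458.6 -357.4] [294.9  10.7] 2.5
[315. 258.] [ 453.9 -312. ] [56.7 56.9] 2.4
[581. 133.] [ 619.3 -233.4] [154.8  94.8] 79.3
[251.  21.] [ 414.  -181.1] [34.8 26.1] 1.5
[210. 190.] [613.7 259.5] [47.7 48.8] 1.1
```

View pics/t2.png

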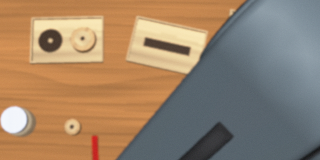

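The top crop shows the first wheel over the right-hand disc at (83,39), with the other disc free at (50,40). Picking the second.

Scaled: 0.087 m / 0.6 = 0.145, 0.08 m / 0.6 = 0.1333.

>>> nudge_tcp([
  {"trans":[-0.0033, -0.0017, 0.075], "finger_gap":1},
  {"trans":[-0.0033, -0.0017, 0.1333], "finger_gap":1},
  {"trans":[-0.0033, -0.0017, 0.145], "finger_gap":1},
  {"trans":[-0.0033, -0.0017, 0.145], "finger_gap":1},
  {"trans":[-0.0033, -0.0017, 0.145], "finger_gap":0.5},
  {"trans":[-0.0033, -0.0017, 0.145], "finger_gap":0.5},
  {"trans":[-0.0033, -0.0017, 0.145], "finger_gap":0.5},
  {"trans":[-0.0033, -0.0017, 0.145], "finger_gap":0.5},
  {"trans":[-0.0033, -0.0017, 0.145], "finger_gap":0.5},
  {"trans":[-0.0033, -0.0017, 0.0833], "finger_gap":0.5},
  {"trans":[-0.0033, -0.0017, 0], "finger_gap":0.5},
  {"trans":[-0.0033, -0.0017, 0], "finger_gap":0.5},
  {"trans":[-0.0033, -0.0017, 0], "finger_gap":0.5},
  {"trans":[-0.0033, -0.0017, 0], "finger_gap":0.5},
])

```text
time_s: 8.85
position: [0.4539, -0.3131, 0.0928]
tcp_rot: [[-0.041, 0.999, -0.002], [0.999, 0.041, 0.002], [0.002, -0.001, -1.0]]
force: [-0.0, 1.1, -0.2]
opening: 0.656
grasp_force: 30.0
```

```bash
python3 go.py .621 .2648 .093 92.3
```

```text
8.8 [ 0.4539 -0.3131  0.0928] yaw 92.3 d [5.706e-01 1.905e-01 4.000e-04] rv [-0.1 -0.1  0. ] j6 -48.5 open 0.656 grip 30.0
```

Scaled: 0.57 m / 0.6 = 0.95, 0.28 m / 0.6 = 0.4667.

>>> nudge_tcp([
  {"trans":[0.4667, 0.1583, 0], "finger_gap":0.5},
  {"trans":[0.95, 0.3167, 0], "finger_gap":0.5},
  {"trans":[0.95, 0.3167, 0], "finger_gap":0.5},
  {"trans":[0.95, 0.3167, 0], "finger_gap":0.5},
  {"trans":[0.95, 0.3167, 0], "finger_gap":0.5},
  {"trans":[0.95, 0.3167, 0], "finger_gap":0.5},
  {"trans":[0.95, 0.3167, 0], "finger_gap":0.5},
  {"trans":[0.95, 0.3167, 0], "finger_gap":0.5},
  {"trans":[0.95, 0.3167, 0], "finger_gap":0.5},
  {"trans":[0.95, 0.3167, 0], "finger_gap":0.5},
  {"trans":[0.95, 0.3167, 0], "finger_gap":0.5},
  {"trans":[0.95, 0.3167, 0], "finger_gap":0.5},
  {"trans":[0.95, 0.3167, 0], "finger_gap":0.5},
  {"trans":[0.95, 0.3167, 0], "finger_gap":0.5},
  {"trans":[0.95, 0.3167, 0], "finger_gap":0.5},
  {"trans":[0.95, 0.3167, 0.0333], "finger_gap":0.5},
  {"trans":[0.95, 0.3167, 0.075], "finger_gap":0.5},
  {"trans":[0.95, 0.3167, 0.075], "finger_gap":0.5},
  {"trans":[0.95, 0.3167, 0.075], "finger_gap":0.5},
  {"trans":[0.95, 0.3167, 0.075], "finger_gap":0.5},
])

```text
time_s: 10.85
position: [0.6222, 0.2627, 0.0496]
tcp_rot: [[-0.04, 0.999, 0.002], [0.999, 0.04, 0.0], [0.0, 0.002, -1.0]]
force: [0.4, -0.1, -0.3]
opening: 0.657
grasp_force: 30.0
```

```bash
python3 go.py .621 .2648 .010 92.3
```

```text
10.8 [0.6222 0.2627 0.0496] yaw 92.3 d [ 0.0021 -0.0011  0.0396] rv [ 0.1 -0.  -0. ] j6 11.2 open 0.657 grip 30.0
```

Scaled: -0.045 m / 0.6 = -0.075, -0.04 m / 0.6 = -0.0667.

>>> nudge_tcp([
  {"trans":[0.0033, -0.0017, 0.025], "finger_gap":0.5},
  {"trans":[0.0033, -0.0017, 0.05], "finger_gap":0.5},
  {"trans":[0.0033, -0.0017, 0.065], "finger_gap":0.5},
  {"trans":[0.0033, -0.0017, 0.065], "finger_gap":0.5},
  {"trans":[0.0033, -0.0017, 0.065], "finger_gap":0.5},
  {"trans":[0.0033, -0.0017, 0.065], "finger_gap":0.5},
  {"trans":[0.0033, -0.0017, 0.065], "finger_gap":0.73},
  {"trans":[0.0033, -0.0017, 0.065], "finger_gap":0.73},
  {"trans":[0.0033, -0.0017, 0.065], "finger_gap":0.73},
  {"trans":[0.0033, -0.0017, 0], "finger_gap":0.73},
  {"trans":[0.0033, -0.0017, -0.0667], "finger_gap":0.73},
  {"trans":[0.0033, -0.0017, -0.075], "finger_gap":0.7},
  {"trans":[0.0033, -0.0017, -0.075], "finger_gap":0.7},
])

```text
time_s: 12.15
position: [0.6215, 0.2657, 0.0955]
tcp_rot: [[-0.041, 0.999, 0.004], [0.999, 0.041, 0.001], [0.001, 0.004, -1.0]]
force: [0.5, 0.2, 0.8]
opening: 0.704
grasp_force: 0.0
```

```bash
python3 go.py .419 .198 .09 79
```

```text
12.2 [0.6215 0.2657 0.0955] yaw 92.3 d [-0.0594 -0.2052  0.0046] rv [ 0.2 -0.1 13.3] j6 11.4 open 0.704 grip 0.0
```

Now the left small wheel, turning the tool to 79° to match its tray.

Scaled: -0.205 m / 0.6 = -0.3417, -0.1 m / 0.6 = -0.1667, 13.3 degrees / 90 = 0.1478.

>>> nudge_tcp([
  {"trans":[-0.05, -0.1667, 0], "r":[0, 0, 0.0733], "finger_gap":0.7},
  {"trans":[-0.0983, -0.3417, 0.0067], "r":[0, 0, 0.1478], "finger_gap":0.7},
  {"trans":[-0.0983, -0.3417, 0.0067], "r":[0, 0, 0.1478], "finger_gap":0.7},
  {"trans":[-0.0983, -0.3417, 0.0067], "r":[0, 0, 0.1478], "finger_gap":0.7},
  {"trans":[-0.0983, -0.3417, 0.0067], "r":[0, 0, 0.1478], "finger_gap":0.7},
  {"trans":[-0.0983, -0.3417, 0.0067], "r":[0, 0, 0.1478], "finger_gap":0.7},
  {"trans":[-0.0983, -0.3417, 0.0067], "r":[0, 0, 0.1478], "finger_gap":0.7},
  {"trans":[-0.0983, -0.3417, 0.0067], "r":[0, 0, 0.1478], "finger_gap":0.7},
  {"trans":[-0.0983, -0.3417, 0.0067], "r":[0, 0, 0.1478], "finger_gap":0.7},
])

```text
time_s: 13.05
position: [0.4196, 0.1984, 0.0894]
tcp_rot: [[0.19, 0.982, 0.002], [0.982, -0.19, 0.0], [0.001, 0.002, -1.0]]
force: [0.0, -0.4, 0.1]
opening: 0.7
grasp_force: 0.0
```

```bash
python3 go.py .419 .198 .006 79
```

Run:
```python
from h import *
s=bot.read_state();c=capture("wrist")
h=cv2.cvtColor(c["color"],cv2.COLOR_RGB2HSV).astype(int)
m=(h[...,2]>140)&(h[...,1]<125)
[print(*b) for b in blobs(m,c,.024,wristview(s,c),400)]
```

```text
13.1 [0.4196 0.1984 0.0894] yaw 79.0 d [-0.0006 -0.0007  0.0834] rv [ 0.1 -0.   0. ] j6 22.4 open 0.7 grip 0.0
[319. 322.] [411.8 154.6] [ 14.6 210.2] 78.9
[315. 254.] [417.5 199.5] [34.8 34.2] 79.0
[594. 150.] [594.8 230.1] [ 70.5 154.8] 2.3
[282.  45.] [420.6 313.5] [59.2 72.9] 78.5
```

Scaled: 0.083 m / 0.6 = 0.1383, 0.075 m / 0.6 = 0.125.

>>> nudge_tcp([
  {"trans":[0, -0.0017, 0.075], "finger_gap":0.7},
  {"trans":[0, -0.0017, 0.125], "finger_gap":0.7},
  {"trans":[0, -0.0017, 0.1383], "finger_gap":0.7},
  {"trans":[0, -0.0017, 0.1383], "finger_gap":0.7},
  {"trans":[0, -0.0017, 0.1383], "finger_gap":0.25},
  {"trans":[0, -0.0017, 0.1383], "finger_gap":0.25},
  {"trans":[0, -0.0017, 0.1383], "finger_gap":0.25},
  {"trans":[0, -0.0017, 0.1383], "finger_gap":0.25},
  {"trans":[0, -0.0017, 0.1383], "finger_gap":0.25},
  {"trans":[0, -0.0017, 0.1383], "finger_gap":0.25},
  {"trans":[0, -0.0017, 0.0667], "finger_gap":0.25},
  {"trans":[0, -0.0017, 0], "finger_gap":0.25},
  {"trans":[0, -0.0017, 0], "finger_gap":0.25},
  {"trans":[0, -0.0017, 0], "finger_gap":0.25},
  {"trans":[0, -0.0017, 0], "finger_gap":0.25},
])

```text
time_s: 14.6
position: [0.416, 0.198, 0.089]
tcp_rot: [[0.19, 0.982, -0.002], [0.982, -0.19, -0.0], [-0.001, -0.001, -1.0]]
force: [-0.1, 0.5, -0.2]
opening: 0.403
grasp_force: 30.0
```

```bash
python3 go.py .6424 -.1903 .09 79
```

Run:
```python
from h import *
c=capture("top");cv2.imwrite("pics/t3.png",cv2.resize(c["color"][150:310,160:480,::-1],None,fx=2,fy=2))
```

```text
14.6 [0.416 0.198 0.089] yaw 79.0 d [-0.3382  0.2961 -0.0012] rv [-0.1  0.   0. ] j6 22.5 open 0.403 grip 30.0
```

View pics/t3.png

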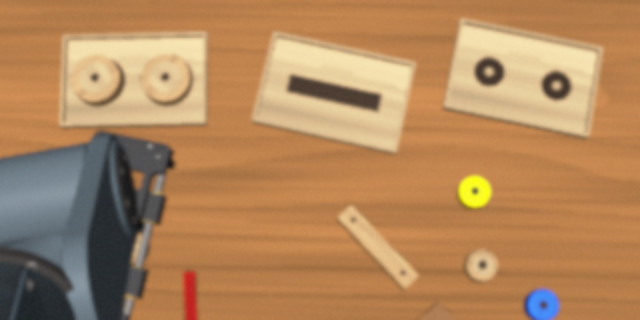

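Both large wheels cover their discs at (95,78) and (165,78), and the small wheel is gripped. I'll carry it to the small tray's left disc at (488,72).

Scaled: -0.338 m / 0.6 = -0.5633, 0.295 m / 0.6 = 0.4917.

>>> nudge_tcp([
  {"trans":[-0.2833, 0.2467, 0], "finger_gap":0.25},
  {"trans":[-0.5633, 0.4917, 0], "finger_gap":0.25},
  {"trans":[-0.5633, 0.4917, 0], "finger_gap":0.25},
  {"trans":[-0.5633, 0.4917, 0], "finger_gap":0.25},
  {"trans":[-0.5633, 0.4917, 0], "finger_gap":0.25},
  {"trans":[-0.5633, 0.4917, 0], "finger_gap":0.25},
  {"trans":[-0.5633, 0.4917, 0], "finger_gap":0.25},
  {"trans":[-0.5633, 0.4917, 0], "finger_gap":0.25},
  {"trans":[-0.5633, 0.4917, 0], "finger_gap":0.25},
  {"trans":[-0.5633, 0.4917, 0], "finger_gap":0.25},
  {"trans":[-0.5633, 0.4917, 0], "finger_gap":0.25},
  {"trans":[-0.5633, 0.4917, 0], "finger_gap":0.25},
  {"trans":[-0.5633, 0.4917, 0], "finger_gap":0.25},
  {"trans":[-0.5633, 0.4917, 0.0333], "finger_gap":0.25},
  {"trans":[-0.5633, 0.4917, 0.075], "finger_gap":0.25},
  {"trans":[-0.5633, 0.4917, 0.075], "finger_gap":0.25},
  {"trans":[-0.5633, 0.4917, 0.075], "finger_gap":0.25},
  {"trans":[-0.5633, 0.4917, 0.075], "finger_gap":0.25},
])

```text
time_s: 16.45
position: [0.6429, -0.1894, 0.0458]
tcp_rot: [[0.189, 0.982, 0.002], [0.982, -0.189, -0.001], [-0.0, 0.002, -1.0]]
force: [0.2, 0.2, 1.3]
opening: 0.408
grasp_force: 30.0
```

```bash
python3 go.py .6424 -.1903 .010 79
```

```text
16.4 [ 0.6429 -0.1894  0.0458] yaw 79.1 d [-0.0009 -0.0004  0.0358] rv [0.1 0.  0.1] j6 -15.0 open 0.408 grip 30.0
```

Scaled: -0.045 m / 0.6 = -0.075, -0.04 m / 0.6 = -0.0667.

>>> nudge_tcp([
  {"trans":[-0.0017, 0, 0.025], "finger_gap":0.25},
  {"trans":[-0.0017, 0, 0.05], "finger_gap":0.25},
  {"trans":[-0.0017, 0, 0.06], "finger_gap":0.25},
  {"trans":[-0.0017, 0, 0.06], "finger_gap":0.25},
  {"trans":[-0.0017, 0, 0.06], "finger_gap":0.25},
  {"trans":[-0.0017, 0, 0.06], "finger_gap":0.25},
  {"trans":[-0.0017, 0, 0.06], "finger_gap":0.55},
  {"trans":[-0.0017, 0, 0.06], "finger_gap":0.55},
  {"trans":[-0.0017, 0, 0.06], "finger_gap":0.55},
  {"trans":[-0.0017, 0, 0], "finger_gap":0.55},
  {"trans":[-0.0017, 0, -0.0667], "finger_gap":0.55},
  {"trans":[-0.0017, 0, -0.075], "finger_gap":0.6},
  {"trans":[-0.0017, 0, -0.075], "finger_gap":0.6},
])

```text
time_s: 17.75
position: [0.6429, -0.1911, 0.0911]
tcp_rot: [[0.19, 0.982, 0.003], [0.982, -0.19, -0.001], [-0.001, 0.003, -1.0]]
force: [0.1, -0.2, 0.7]
opening: 0.592
grasp_force: 0.0
```

```bash
python3 go.py .4142 -.1775 .09 79
```

```text
17.8 [ 0.6429 -0.1911  0.0911] yaw 79.0 d [-0.0301 -0.2271  0.0004] rv [0.2 0.  0. ] j6 -15.1 open 0.592 grip 0.0
```

Scaled: -0.227 m / 0.6 = -0.3783, -0.11 m / 0.6 = -0.1833.

>>> nudge_tcp([
  {"trans":[-0.025, -0.1833, 0], "finger_gap":0.6},
  {"trans":[-0.05, -0.3783, 0], "finger_gap":0.6},
  {"trans":[-0.05, -0.3783, 0], "finger_gap":0.6},
  {"trans":[-0.05, -0.3783, 0], "finger_gap":0.6},
  {"trans":[-0.05, -0.3783, 0], "finger_gap":0.6},
  {"trans":[-0.05, -0.3783, 0], "finger_gap":0.6},
  {"trans":[-0.05, -0.3783, 0], "finger_gap":0.6},
  {"trans":[-0.05, -0.3783, 0], "finger_gap":0.6},
  {"trans":[-0.05, -0.3783, 0], "finger_gap":0.6},
  {"trans":[-0.05, -0.3783, 0], "finger_gap":0.6},
])

```text
time_s: 18.75
position: [0.4144, -0.1772, 0.0894]
tcp_rot: [[0.189, 0.982, 0.001], [0.982, -0.189, -0.0], [-0.0, 0.001, -1.0]]
force: [-0.7, 0.4, -0.7]
opening: 0.6
grasp_force: 0.0
```

```bash
python3 go.py .4142 -.1775 .006 79
```

Run:
```python
from h import *
s=bot.read_state();c=capture("wrist")
h=cv2.cvtColor(c["color"],cv2.COLOR_RGB2HSV).astype(int)
cv2.imwrite("pics/w4.png",c["color"][:,:,::-1])
m=(h[...,2]>140)&(h[...,1]<125)
[print(*b) for b in blobs(m,c,.024,wristview(s,c),400)]
```

```text
18.8 [ 0.4144 -0.1772  0.0894] yaw 79.1 d [-0.0003 -0.0002  0.0834] rv [0.  0.  0.1] j6 -26.5 open 0.6 grip 0.0
[319. 323.] [ 406.6 -221. ] [ 14.9 183.6] 79.0
[316. 254.] [ 413.7 -176.5] [34.9 34.8] 79.0
[610. 211.] [ 600.3 -189.2] [103.3  46.4] 79.3
[146. 183.] [ 323.1 -115.8] [57.5 85.8] 42.5
[572.  30.] [578.8 -76.9] [35.2 85.2] 82.9
[301.  64.] [426. -67.] [92.5 22. ] 44.5
```

View pics/w4.png

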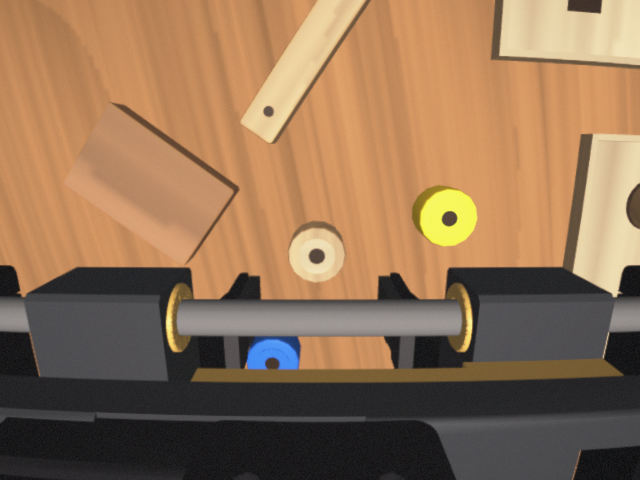

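The wrist view shows the beech small wheel at (316,254) between the fingers. Yellow (446,216) and blue (272,360) are clear of them.

Scaled: 0.083 m / 0.6 = 0.1383, 0.075 m / 0.6 = 0.125.

>>> nudge_tcp([
  {"trans":[0.0008, 0, 0.075], "finger_gap":0.6},
  {"trans":[0.0008, 0, 0.125], "finger_gap":0.6},
  {"trans":[0.0008, 0, 0.1383], "finger_gap":0.6},
  {"trans":[0.0008, 0, 0.1383], "finger_gap":0.6},
  {"trans":[0.0008, 0, 0.1383], "finger_gap":0.25},
  {"trans":[0.0008, 0, 0.1383], "finger_gap":0.25},
  {"trans":[0.0008, 0, 0.1383], "finger_gap":0.25},
  {"trans":[0.0008, 0, 0.1383], "finger_gap":0.25},
  {"trans":[0.0008, 0, 0.1383], "finger_gap":0.25},
  {"trans":[0.0008, 0, 0.0667], "finger_gap":0.25},
  {"trans":[0.0008, 0, 0], "finger_gap":0.25},
  {"trans":[0.0008, 0, 0], "finger_gap":0.25},
  {"trans":[0.0008, 0, 0], "finger_gap":0.25},
])

```text
time_s: 20.1
position: [0.414, -0.1768, 0.0906]
tcp_rot: [[0.19, 0.982, 0.002], [0.982, -0.19, -0.002], [-0.001, 0.003, -1.0]]
force: [-0.7, 0.6, -0.3]
opening: 0.403
grasp_force: 30.0
```

```bash
python3 go.py .6275 -.269 .09 79
```

```text
20.1 [ 0.414  -0.1768  0.0906] yaw 79.0 d [-0.0499  0.2271  0.0013] rv [0.2 0.1 0. ] j6 -26.4 open 0.403 grip 30.0
```

Scaled: 0.227 m / 0.6 = 0.3783, 0.113 m / 0.6 = 0.1883.

>>> nudge_tcp([
  {"trans":[-0.0417, 0.1883, 0], "finger_gap":0.25},
  {"trans":[-0.0833, 0.3783, 0], "finger_gap":0.25},
  {"trans":[-0.0833, 0.3783, 0], "finger_gap":0.25},
  {"trans":[-0.0833, 0.3783, 0], "finger_gap":0.25},
  {"trans":[-0.0833, 0.3783, 0], "finger_gap":0.25},
  {"trans":[-0.0833, 0.3783, 0], "finger_gap":0.25},
  {"trans":[-0.0833, 0.3783, 0], "finger_gap":0.25},
  {"trans":[-0.0833, 0.3783, 0.0333], "finger_gap":0.25},
  {"trans":[-0.0833, 0.3783, 0.075], "finger_gap":0.25},
  {"trans":[-0.0833, 0.3783, 0.075], "finger_gap":0.25},
  {"trans":[-0.0833, 0.3783, 0.075], "finger_gap":0.25},
  {"trans":[-0.0833, 0.3783, 0.075], "finger_gap":0.25},
])

```text
time_s: 21.3
position: [0.6268, -0.2688, 0.0455]
tcp_rot: [[0.19, 0.982, 0.001], [0.982, -0.19, -0.0], [-0.0, 0.001, -1.0]]
force: [-0.0, -0.5, 0.1]
opening: 0.403
grasp_force: 30.0
```

```bash
python3 go.py .6275 -.269 .010 79
```

```text
21.3 [ 0.6268 -0.2688  0.0455] yaw 79.0 d [-0.      0.0007  0.0355] rv [0. 0. 0.] j6 -21.6 open 0.403 grip 30.0
```

Scaled: -0.045 m / 0.6 = -0.075, -0.04 m / 0.6 = -0.0667.

>>> nudge_tcp([
  {"trans":[0, 0.0017, 0.025], "finger_gap":0.25},
  {"trans":[0, 0.0017, 0.05], "finger_gap":0.25},
  {"trans":[0, 0.0017, 0.0592], "finger_gap":0.25},
  {"trans":[0, 0.0017, 0.0592], "finger_gap":0.25},
  {"trans":[0, 0.0017, 0.0592], "finger_gap":0.25},
  {"trans":[0, 0.0017, 0.0592], "finger_gap":0.25},
  {"trans":[0, 0.0017, 0.0592], "finger_gap":0.55},
  {"trans":[0, 0.0017, 0.0592], "finger_gap":0.55},
  {"trans":[0, 0.0017, 0.0592], "finger_gap":0.55},
  {"trans":[0, 0.0017, 0], "finger_gap":0.55},
  {"trans":[0, 0.0017, -0.0667], "finger_gap":0.55},
  {"trans":[0, 0.0017, -0.075], "finger_gap":0.6},
  {"trans":[0, 0.0017, -0.075], "finger_gap":0.6},
])

```text
time_s: 22.6
position: [0.6287, -0.2695, 0.0909]
tcp_rot: [[0.19, 0.982, 0.003], [0.982, -0.19, -0.002], [-0.001, 0.003, -1.0]]
force: [0.3, -0.7, 0.2]
opening: 0.592
grasp_force: 0.0
```

```bash
python3 go.py .4325 -.0615 .09 44.4
```

```text
22.6 [ 0.6287 -0.2695  0.0909] yaw 79.0 d [ 1.669e-01 -2.322e-01  1.000e-04] rv [ 0.2  0.  34.6] j6 -21.6 open 0.592 grip 0.0
```

Scaled: -0.232 m / 0.6 = -0.3867, 0.167 m / 0.6 = 0.2783, 34.6 degrees / 90 = 0.3844.

>>> nudge_tcp([
  {"trans":[0.1383, -0.1933, 0], "r":[0, 0, 0.1889], "finger_gap":0.6},
  {"trans":[0.2783, -0.3867, 0], "r":[0, 0, 0.3844], "finger_gap":0.6},
  {"trans":[0.2783, -0.3867, 0], "r":[0, 0, 0.3844], "finger_gap":0.6},
  {"trans":[0.2783, -0.3867, 0], "r":[0, 0, 0.3844], "finger_gap":0.6},
  {"trans":[0.2783, -0.3867, 0], "r":[0, 0, 0.3844], "finger_gap":0.6},
  {"trans":[0.2783, -0.3867, 0], "r":[0, 0, 0.3844], "finger_gap":0.6},
  {"trans":[0.2783, -0.3867, 0], "r":[0, 0, 0.3844], "finger_gap":0.6},
  {"trans":[0.2783, -0.3867, 0], "r":[0, 0, 0.3844], "finger_gap":0.6},
  {"trans":[0.2783, -0.3867, 0], "r":[0, 0, 0.3844], "finger_gap":0.6},
  {"trans":[0.2783, -0.3867, 0], "r":[0, 0, 0.3844], "finger_gap":0.6},
  {"trans":[0.2783, -0.3867, 0], "r":[0, 0, 0.3844], "finger_gap":0.6},
  {"trans":[0.2783, -0.3867, 0], "r":[0, 0, 0.3844], "finger_gap":0.6},
])

```text
time_s: 23.8
position: [0.4323, -0.0614, 0.0894]
tcp_rot: [[0.714, 0.7, 0.0], [0.7, -0.714, -0.0], [0.0, 0.0, -1.0]]
force: [0.0, -0.3, 0.2]
opening: 0.597
grasp_force: 0.0
```

```bash
python3 go.py .4325 -.0615 .006 44.4
```

Run:
```python
from h import *
s=bot.read_state();c=capture("wrist")
h=cv2.cvtColor(c["color"],cv2.COLOR_RGB2HSV).astype(int)
cv2.imwrite("pics/w5.png",c["color"][:,:,::-1])
m=(h[...,2]>140)&(h[...,1]<125)
[print(*b) for b in blobs(m,c,.024,wristview(s,c),400)]
```

```text
23.8 [ 0.4323 -0.0614  0.0894] yaw 44.4 d [0.0001 0.0002 0.0834] rv [ 0. -0. -0.] j6 22.8 open 0.597 grip 0.0
[319. 322.] [401.  -92.2] [ 14.3 183.5] 44.4
[313. 241.] [435.9 -45.5] [83.8 38.3] 43.6
[625. 185.] [ 586.6 -165. ] [92.8 34.3] 55.2
[510.  47.] [598.4 -42. ] [ 95.8 105.5] 78.2
```

View pics/w5.png

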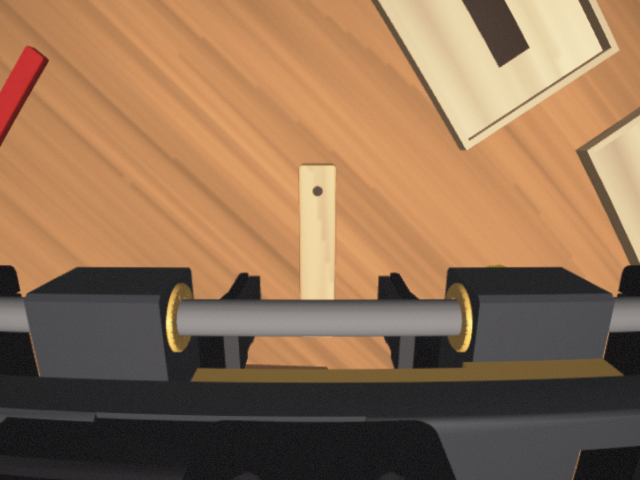

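The bar stands straight up the wrist view, its far end at (318,165) and centred between the fingers. Gripping it.

Run:
```python
from h import *
s=bot.read_state();c=capture("wrist")
p=ray(c,[(318,165)],.024,wristview(s,c))[0]
print(np.array(s["tcp_rot"]).T@(p-np.array(s["position"])))
```

```text
[ 0.05487588 -0.00024192  0.06546812]
```

>>> nudge_tcp([
  {"trans":[0, 0, 0.075], "finger_gap":0.6},
  {"trans":[0, 0, 0.125], "finger_gap":0.6},
  {"trans":[0, 0, 0.1383], "finger_gap":0.6},
  {"trans":[0, 0, 0.1383], "finger_gap":0.6},
  {"trans":[0, 0, 0.1383], "finger_gap":0.1},
  {"trans":[0, 0, 0.1383], "finger_gap":0.1},
  {"trans":[0, 0, 0.1383], "finger_gap":0.1},
  {"trans":[0, 0, 0.1383], "finger_gap":0.1},
  {"trans":[0, 0, 0.1383], "finger_gap":0.1},
  {"trans":[0, 0, 0.1383], "finger_gap":0.1},
  {"trans":[0, 0, 0.0667], "finger_gap":0.1},
  {"finger_gap":0.1},
  {"finger_gap":0.1},
  {"finger_gap":0.1},
])

```text
time_s: 25.3
position: [0.4323, -0.061, 0.0903]
tcp_rot: [[0.714, 0.7, 0.002], [0.7, -0.714, -0.001], [0.001, 0.002, -1.0]]
force: [0.6, -0.7, -0.7]
opening: 0.251
grasp_force: 30.0
```

```bash
python3 go.py .6123 -.0092 .09 78.5
```

```text
25.3 [ 0.4323 -0.061   0.0903] yaw 44.4 d [0.1648 0.0891 0.0006] rv [  0.1  -0.  -34.1] j6 22.8 open 0.251 grip 30.0
```

Scaled: 0.165 m / 0.6 = 0.275, 0.089 m / 0.6 = 0.1483, -34.1 degrees / 90 = -0.3789.

>>> nudge_tcp([
  {"trans":[0.1333, 0.075, 0], "r":[0, 0, -0.1889], "finger_gap":0.1},
  {"trans":[0.275, 0.1483, 0], "r":[0, 0, -0.3789], "finger_gap":0.1},
  {"trans":[0.275, 0.1483, 0], "r":[0, 0, -0.3789], "finger_gap":0.1},
  {"trans":[0.275, 0.1483, 0], "r":[0, 0, -0.3789], "finger_gap":0.1},
  {"trans":[0.275, 0.1483, 0], "r":[0, 0, -0.3789], "finger_gap":0.1},
  {"trans":[0.275, 0.1483, 0], "r":[0, 0, -0.3789], "finger_gap":0.1},
  {"trans":[0.275, 0.1483, 0], "r":[0, 0, -0.3789], "finger_gap":0.1},
  {"trans":[0.275, 0.1483, 0.0333], "r":[0, 0, -0.3789], "finger_gap":0.1},
  {"trans":[0.275, 0.1483, 0.075], "r":[0, 0, -0.3789], "finger_gap":0.1},
  {"trans":[0.275, 0.1483, 0.075], "r":[0, 0, -0.3789], "finger_gap":0.1},
  {"trans":[0.275, 0.1483, 0.075], "r":[0, 0, -0.3789], "finger_gap":0.1},
  {"trans":[0.275, 0.1483, 0.075], "r":[0, 0, -0.3789], "finger_gap":0.1},
])

```text
time_s: 26.5
position: [0.6121, -0.0092, 0.0455]
tcp_rot: [[0.199, 0.98, 0.001], [0.98, -0.199, -0.0], [0.0, 0.001, -1.0]]
force: [0.1, -0.1, 0.5]
opening: 0.247
grasp_force: 30.0
```

```bash
python3 go.py .6123 -.0092 .010 78.5
```

```text
26.5 [ 0.6121 -0.0092  0.0455] yaw 78.5 d [0.0001 0.0001 0.0355] rv [ 0.1 -0.   0. ] j6 0.2 open 0.247 grip 30.0
```

Then retreat upward and back toward the robot's side to clear the cameras.

Scaled: -0.09 m / 0.6 = -0.15, -0.04 m / 0.6 = -0.0667.

>>> nudge_tcp([
  {"trans":[0, 0, 0.025], "finger_gap":0.1},
  {"trans":[0, 0, 0.05], "finger_gap":0.1},
  {"trans":[0, 0, 0.0592], "finger_gap":0.1},
  {"trans":[0, 0, 0.0592], "finger_gap":0.1},
  {"trans":[0, 0, 0.0592], "finger_gap":0.1},
  {"trans":[0, 0, 0.0592], "finger_gap":0.1},
  {"trans":[0, 0, 0.0592], "finger_gap":0.4},
  {"trans":[0, 0, 0.0592], "finger_gap":0.4},
  {"trans":[0, 0, 0.0592], "finger_gap":0.4},
  {"finger_gap":0.4},
  {"trans":[0, 0, -0.0667], "finger_gap":0.4},
  {"trans":[0, 0, -0.15], "finger_gap":0.6},
])

```text
time_s: 27.7
position: [0.6102, -0.0086, 0.1333]
tcp_rot: [[0.199, 0.98, -0.006], [0.98, -0.199, 0.001], [-0.0, -0.006, -1.0]]
force: [1.6, -0.8, 0.8]
opening: 0.434
grasp_force: 0.0
```

>>> nudge_tcp([
  {"trans":[0, 0, -0.0833], "finger_gap":0.6},
  {"trans":[0, -0.0833, -0.1333], "finger_gap":0.6},
  {"trans":[0, -0.1667, -0.1333], "finger_gap":0.6},
  {"trans":[0, -0.25, -0.1333], "finger_gap":0.6},
  {"trans":[0, -0.3, -0.1333], "finger_gap":0.6},
  {"trans":[0, -0.3, -0.1333], "finger_gap":0.6},
  {"trans":[0, -0.3, -0.1333], "finger_gap":0.6},
  {"trans":[0, -0.3, -0.1333], "finger_gap":0.6},
  {"trans":[0, -0.3, -0.1333], "finger_gap":0.6},
])

```text
time_s: 28.6
position: [0.4373, 0.0264, 0.2145]
tcp_rot: [[0.199, 0.98, 0.001], [0.98, -0.199, -0.0], [-0.0, 0.001, -1.0]]
force: [0.6, -0.9, -0.4]
opening: 0.597
grasp_force: 0.0
```

Run:
```python
from h import *
c=capture("top");cv2.imwrite("pics/t6.png",cv2.resize(c["color"][150:310,160:480,::-1],None,fx=2.5,fy=2.5))
cv2.imwrite("pics/s6.png",capture("scene")["color"][:,:,::-1])
h=cv2.cvtColor(c["color"],cv2.COLOR_RGB2HSV).astype(int);m=(h[...,2]<130);m[:155]=0;m[225:]=0;m[:,:185]=0;m[:,470:]=0
[print(*b) for b in blobs(m,c,.028,None,2)]
```

```text
[435. 195.] [ 612.1 -257. ] [27.5  9.7] 48.1
[242. 188.] [619.8 184.8] [3.5 3.3] 46.3
[216. 196.] [599.6 244.1] [11.2 46.9] 50.4
[402. 189.] [ 625.4 -181.4] [27.8 10.7] 59.0
[406. 182.] [ 642.4 -190.7] [4.6 4.9] 89.2
[294. 203.] [592.1  65. ] [108.2 259.9] 1.3
```

View pics/t6.png

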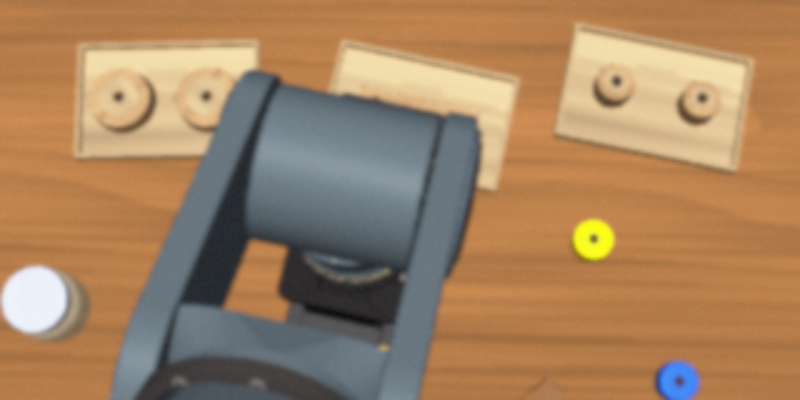

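View pics/s6.png

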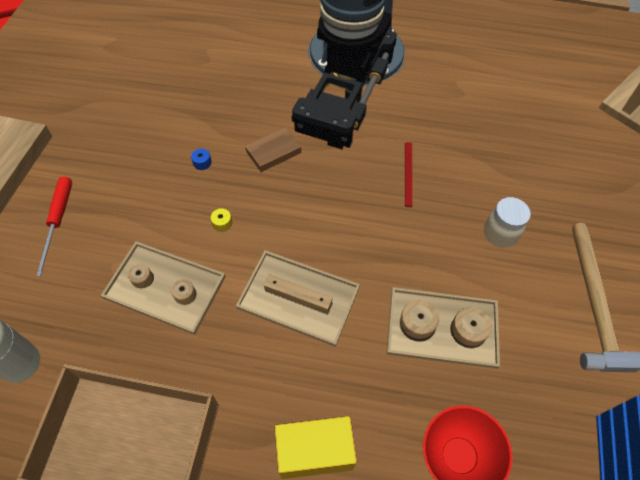

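The top and scene views show all five parts lying flat on their shapes, with the jar (507,222), yellow (221,218) and blue (201,158) untouched. One numeric check of the centres before handing in.

Run:
```python
from h import *
c=capture("scene")
for n,uv,t in(("L1",(474,323),(.6223,.2649)),("L2",(420.5,317),(.6256,.185)),("S1",(182.5,289),(.6435,-.1905)),("S2",(139.5,272),(.6287,-.2682)),("bar",(298.5,290),(.6133,-.0091))):
    print(n,((ray(c,[uv],.028)[0,:2]-t)*1000).round(1))
h=cv2.cvtColor(c["color"],cv2.COLOR_RGB2HSV).astype(int);m=(h[...,2]<70);m[:235]=0;m[370:]=0;m[:,:95]=0;m[:,505:]=0
[print(*b) for b in blobs(m,c,.028,None,2)]
```

```text
L1 [-2.9  2.5]
L2 [-1.5  0.2]
S1 [1.5 1.7]
S2 [0.3 1.3]
bar [-0.3  1. ]
[416. 336.] [654.7 180.5] [47.6 15.2] 86.5
[460. 339.] [647.6 248. ] [47.6 15.4] 52.3
[473. 323.] [619.2 266.3] [6.5 6.1] 48.9
[420. 316.] [621.7 184.3] [5.  6.2] 10.2
[182. 288.] [ 644.5 -190.7] [5.5 4.7] 17.6
[138. 272.] [ 630.  -269.6] [5.3 5.8] 64.3
```

```bash
python3 -c "
from rig import bot
print(bot.hand_in())"
```

```text
the job is handed in; nothing more can be done
None
```

I handed the job in at about 29 s: all five parts lie flat on their matching shapes, measured within about 4 mm of centre, and the jar and the blue and yellow look-alikes were not touched.

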